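Home a click dial and count five clicks, then zero the scale

ROBOT

A 6-joint arm with a two-finger parallel gripper is mounted at the origin on the work surface. World frame = base frame: x ahead of the robot, y to its left, z up, the work surface at z = 0. Lengths are in m, angles in rad, forces in N, time in s.
With the tool pointing down it reaches from about 0.35 to 0.875 m from the base axis. Payload 4.2 kg.
Tool frame: the origin (TCP) lies at the very end of the fingers, on their centre line; the grasp point (between the pads) lies 19 mm behind it; z points along the fingers, x is the direction in which the jaws open and shut, and the axes are right-handed (so a half turn about z gives the same grasp; the last joint's range is limited). The gripper opens to 87 mm and grips with 3 to 60 N. Pads are 19 mm wide; open, the fingers measure 117 mm over their backs; the gripper's body (75 mm by 190 mm) begins 51 mm behind the grasp point.
Start: joints at [-1.023, 0.385, 0.008, 0, -1.194, -0.259], TCP at [0.178, -0.599, 0.223] pointing down, gripper open.
Joint ranges: [-3.14, 3.14], [-1.21, 2.06], [-1.07, 1.41], [-3.16, 2.05], [-2.99, -0.16], [-3.1, 3.1]. Speed limits (rad/s): [2.79, 2.79, 3.14, 3.14, 3.14, 3.14].

INTERFACE

Orientations are given as [roll, pitch, yaw] about the fixed x, y, z axes, in that order (R = Rz(yaw) Ry(pitch) Rx(roll)).
In Python, from cell import r gives the robot as it stands. The module is installed in compiled form; this text tells all that it offers.
- The arm moves only by the shell command python3 -m jog 'ROWS' [OPENING]. ROWS is JSON, a list of rows, each a list of 6 numbers: the shift along the world's x, y, z as a fraction of full scale, then the turn, a rotation vector about the world's x, y, z as a fraction of full scale. A call has 1 to 12 rows; each row shifts and turns the commanded pose from where the row before left it; what a row does not reach is not made up. Full scale, the value 1, is 0.05 m for a shift and 0.1 rad for a turn. A row lasts 1/8 s, in which the tool goes at most 62.5 mm and 10.7 degrees, less where a joint would pass 70% of its speed; a pose out of reach is approached as far as the arm can. A call with a number of a shift or a turn outside -1 to 1 is refused whole. A call with a gripper value outside its range is refused whole. OPENING is the opening in per cent of the stroke, from 0 (shut) to 100 (fully open), set as the call begins (- or left out, the last holds). The fingers move at their own pace and stop on an object; the grip force is fixed at half the most. Time passes only in rows, so rows that do not move let the fingers close. It gives the time, the measured TCP pose, the force and the opening at its end, in the units of the state.
- r.get_state(): the state, without advancing time (a new reading comes with each control period).
- r.grab_frame(name): name is "scene" or "side" or "wrist"; returns (picture, depth): 480x640x3 uint8, red, green, blue; 480x640 float32, m along the optical axis (not along the pixel's ray), 0 where there is no reading.
- r.get_calibration(name): a dict with "camera_matrix" (3x3 intrinsics, pixels), "k1" (the pictures are not rectified: a ray, as slopes to the right and down, at radius r is drawn at 1 + k1 r^2 times it, then the intrinsics apply), "R" (3x3) and "t" (3): a world point X has camera coordinates R X + t. Camera axes: x right, y down, z forward; pixel columns grow to the right and rows downward; lengths in m; the calibration is good to about 2 mm. A picture is of the moment at which its call begins: read the wrist's pose just before it. get_calibration takes no time and is no camera call; for the wrist camera it gives the pose at the moment of the call.
- r.sign_off(): hands the job in, once; it reports no verdict.
The state is a dict: "time_s": time; "joints": joint angles; "joint_velocities": joint speeds; "joint_efforts": joint torques, N m; "position": TCP position; "tool_rot": TCP orientation; "contact_force": force on the tool from outside, world axes, zero at the start; "ft_torque": the same for the moment, N m; "gripper_width": opening from 0.0 (shut) to 1.0 (fully open).
Only numpy, scipy, OpenCV 4.12 (cv2) and the standard library are available. Lean on these libraries where they do the work, as an engineer would, in place of code of your own. Each camera call takes 0.05 s, during which the arm holds its last target.

TASK

Set the plunger tester up for its next measurement: turn the click dial anticlockwise until it is back at its end stop, without straining it there, then forward (clockwise) exactly five clicks without running past the fifth, and let go of it. Then press the key on the scale to zero it and let it come up again. The grip drives the dial through a weak spring coupling, so never twist it more than about 40 degrees ahead of or behind the dial, and leave the other things on the bench where they are.

Things in the scene. Friction and masses are not known exactly. Their poses are not given: they have to be found in the camera images.
- rig: Cream tester fixed to the bench, origin at table level; x away from the robot, y left, z up. Base 230 x 350 x 16 mm. Left (+y): dial housing 130 x 130 mm, top at 50 mm. Right (-y): scale 200 x 150 mm, top at 56 mm, round pan; behind it (x 113, y -85 mm) a column 201 mm high; its arm (underside 152 mm) reaches over the pan to x=15 mm with a plunger (rod top 203 mm) that sinks 2 mm a click.
- dial_centre (a point): Point on the dial's vertical axis at the top face of its skirt, 57 mm above the table; fixed to the tester, axes parallel to the tester's.
- dial (a joint): Angle of the dial's skirt (black disc, 84 mm across, white pointer line). 0 = home, pointer at the long mark on the housing's -x side, end stop just (0.012 rad) behind it. Grows clockwise from above. Rests only at clicks of 12 deg (0.209 rad), each ticked on the housing; starts 2 to 4 clicks from home. A click takes 0.05 to 0.19 N m, unknown but alike for all; then it snaps to the next rest.
- cap (a joint): Angle of the grip relative to the skirt, positive = grip ahead clockwise; springs back to 0 when let go. The coupling is a torsion spring, 0.4 N m per rad: the grip winds up 0.12 to 0.47 rad before the dial clicks over, so turning it five times 12 degrees does not give five clicks. Strained beyond 0.7 rad either way.
- cap_grip (a point): Bare aluminium bar grip on the dial's axis, point 83 mm above the table: bar 42 mm long, 14 mm thick, 61 to 95 mm above the table, to be pinched across its 14 mm. x runs along the bar (its -x end has a short black line on top and lies over the pointer when let go), y across, z up. The skirt's top is at 57 mm.
- dial_pointer (a point): Outer end of the white pointer line on the skirt, 41 mm from the dial's axis, 57 mm above the table.
- key (a joint): Travel of the scale's key: 0 = up, 0.005 m = fully down. Sprung; fully down takes 5 N. Counts as pressed from 0.0035 m; comes up by itself.
- key_top (a point): Centre of the top of the round key (22 mm diameter) near the front of the scale's top; it moves with the key.
- magnifier: Bystander: cream hand magnifier lying flat, about 195 mm long, 18 mm high; origin 75 mm from the lens centre, at its underside.
- jar: Bystander: small clear jar with a grey cap, 54 mm diameter, 55 mm high; origin under its centre.
- driver: Bystander: screwdriver lying flat, 170 mm long; origin near its middle.

How it is judged:
By the outcome, as a careful person would: the job done as asked, in the order asked, and still so for the second after the job is handed in, with the robot touching nothing.
It also fails if it takes over 72 s, if anything falls off the work surface, if the arm or the gripper's body presses on something with over 40 N, if the wrist force passes 120 N, or if a joint passes its speed limit or range.

## Working session

There is one attempt and no reset: what is moved stays moved. The work goes in short steps, Python scripts to look and compute and a shell command to move; the robot and the scene stay as the last step left them, time stands still between calls to the robot, and variables do not carry over. Pictures are saved under pics/ and viewed, and the job is handed in when it is done.

```bash
mkdir -p pics; ls; cat > h.py <<'E'
import numpy as np, cv2
from cell import r
def cal(n):
    c=r.get_calibration(n); return np.array(c["camera_matrix"]),c["k1"],np.array(c["R"]),np.array(c["t"])
def ray(c,u,v):
    K,k1,R,t=c
    d=np.array([(u-K[0,2])/K[0,0],(v-K[1,2])/K[1,1]]); s=d.copy()
    for _ in range(20): s=d/(1+k1*(s@s))
    return -R.T@t, R.T@np.array([s[0],s[1],1.])
def onplane(c,u,v,z):
    o,d=ray(c,u,v); return o+d*(z-o[2])/d[2]
def proj(c,X):
    K,k1,R,t=c; p=R@np.array(X)+t; s=p[:2]/p[2]; s=s*(1+k1*(s@s)); return K[0,0]*s[0]+K[0,2],K[1,1]*s[1]+K[1,2]
def tri(rays):
    A=np.zeros((3,3));b=np.zeros(3)
    for o,d in rays:
        d=d/np.linalg.norm(d);P=np.eye(3)-np.outer(d,d);A+=P;b+=P@o
    X=np.linalg.solve(A,b); return X
def grab(n,fn):
    c=cal(n); im,dp=r.grab_frame(n); cv2.imwrite(f"pics/{fn}.png",im[:,:,::-1]); np.savez(f"pics/{fn}.npz",K=c[0],k1=c[1],R=c[2],t=c[3],d=dp); return im,dp,c
def load(fn):
    z=np.load(f"pics/{fn}.npz"); return cv2.imread(f"pics/{fn}.png"),z["d"],(z["K"],float(z["k1"]),z["R"],z["t"])
E
python3 - <<'E'
from h import *
for n in("scene","side","wrist"):
    im,d,c=grab(n,n+"0"); print(n,-c[2].T@c[3],c[0][0,0],c[1],c[2][2])
s=r.get_state(); print(s["time_s"],s["position"],s["tool_rot"],s["contact_force"])
E
```

```text
pics
scene [1.22122174 0.14597887 0.57451911] 466.59303462986276 -0.10397400232434106 [-0.76274881 -0.14360814 -0.63054814]
side [0.3146617  0.87112046 0.87252325] 577.4764297271705 -0.15134192077034764 [ 0.25491047 -0.70557757 -0.6611966 ]
wrist [ 0.1021987  -0.62193779  0.38481171] 397.1386007821315 -0.05261568034896715 [ 0.27283355  0.0831433  -0.95846181]
0.15 [ 0.17787018 -0.59867986  0.22170442] [-3.14145850e+00 -1.70347658e-03  1.85945539e+00] [ 9.73514848e-01  4.10639301e-04 -3.36466936e-01]
```

View pics/scene0.png

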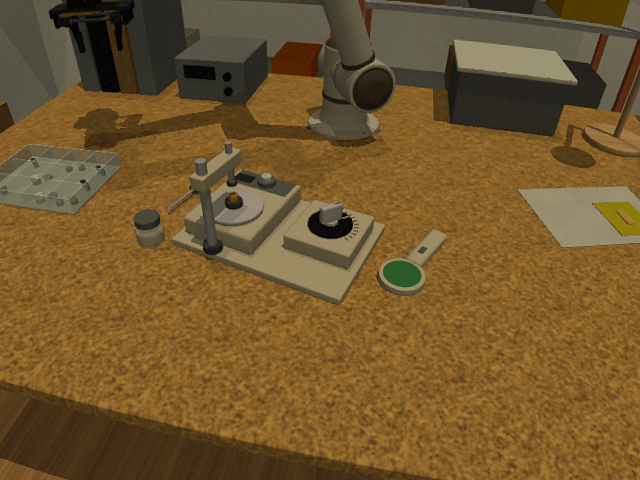

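View pics/side0.png

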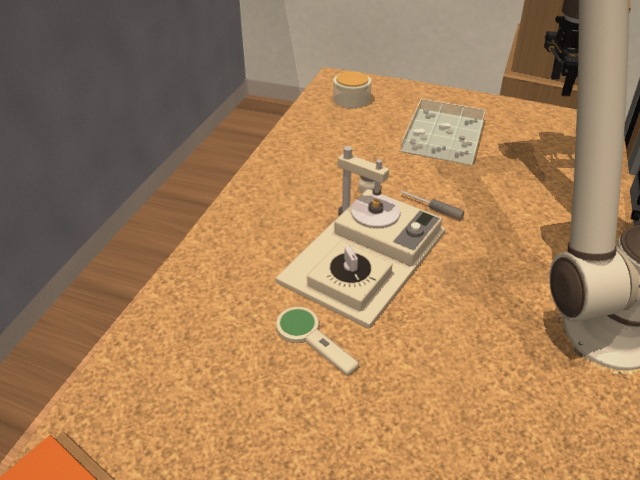

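View pics/wrist0.png

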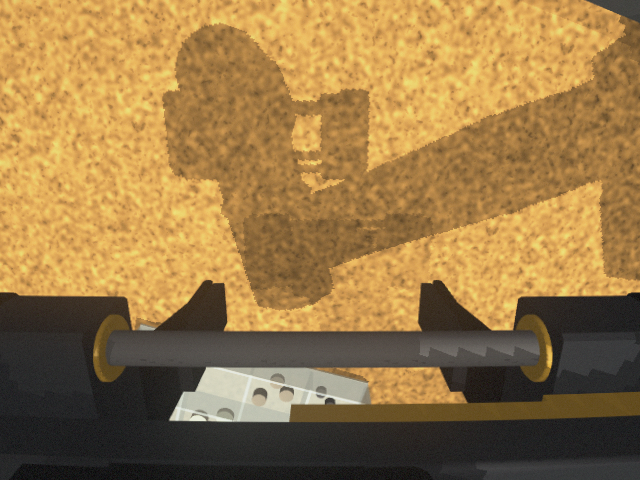

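```bash
python3 - <<'E'
import cv2
a=cv2.imread("pics/scene0.png")[130:300,130:400]; cv2.imwrite("pics/scene0c.png",cv2.resize(a,None,fx=2.9,fy=2.9,interpolation=cv2.INTER_CUBIC))
a=cv2.imread("pics/side0.png")[140:325,270:475]; cv2.imwrite("pics/side0c.png",cv2.resize(a,None,fx=3.2,fy=3.2,interpolation=cv2.INTER_CUBIC))
E
```

```text
(no output)
```

View pics/scene0c.png

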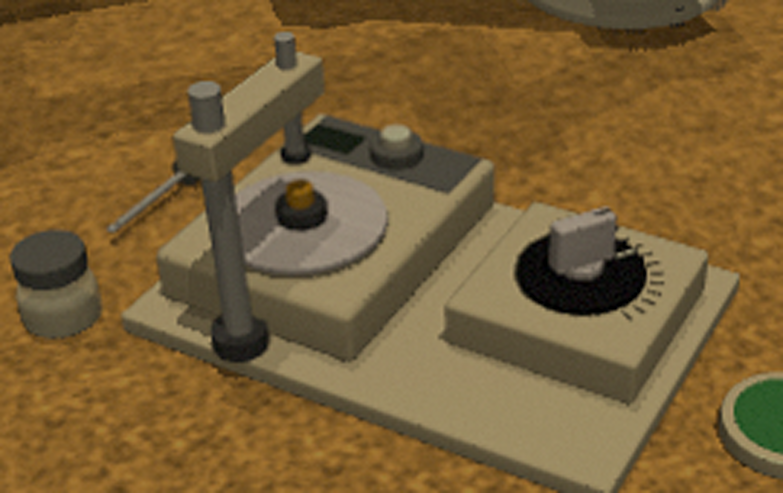

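View pics/side0c.png

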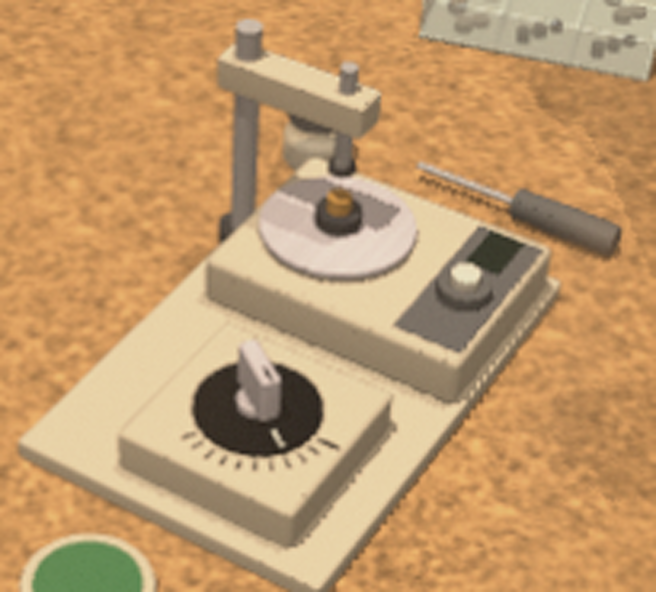

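```bash
cat > m1.py <<'E'
from h import *
C={}
for fn,roi in(("scene0",(300,195,365,250)),("side0",(315,235,385,300))):
    im,d,c=load(fn)
    hsv=cv2.cvtColor(im,cv2.COLOR_BGR2HSV); m=((hsv[:,:,2]<70)).astype(np.uint8)*255
    mm=np.zeros_like(m); x0,y0,x1,y1=roi; mm[y0:y1,x0:x1]=m[y0:y1,x0:x1]
    mm=cv2.morphologyEx(mm,cv2.MORPH_OPEN,np.ones((3,3)))
    cs,_=cv2.findContours(mm,cv2.RETR_EXTERNAL,cv2.CHAIN_APPROX_NONE)
    k=max(cs,key=cv2.contourArea); h=cv2.convexHull(k)
    e=cv2.fitEllipse(h); print(fn,e)
    C[fn]=(c,e[0])
    pts=np.array([onplane(c,*p[0],0.057) for p in h.astype(float)])
    (cx,cy),rad=cv2.minEnclosingCircle(pts[:,:2].astype(np.float32)); print("plane fit",cx,cy,rad)
X=tri([ray(c,*e) for c,e in C.values()]); print("tri centre",X)
for fn,(c,e) in C.items(): print(proj(c,X),e)
E
python3 m1.py
python3 - <<'E'
from h import *
# key, coarse
a=load("scene0")[2];b=load("side0")[2]
# crop coords -> full
ka=(130+397/2.9,130+133/2.9); kb=(270+467/3.2,140+270/3.2)
print("key",tri([ray(a,*ka),ray(b,*kb)]))
ra=(130+285/2.9,130+38/2.9); rb=(270+349/3.2,140+67/3.2)
print("rodtop",tri([ray(a,*ra),ray(b,*rb)]))
ra=(130+205/2.9,130+92/2.9); rb=(270+250/3.2,140+28/3.2)
print("coltop",tri([ray(a,*ra),ray(b,*rb)]))
# base corners 16mm
for n,p in(("scene -y+x",(130+125/2.9,130+310/2.9)),("scene +y+x",(130+610/2.9,130+488/2.9)),("scene +y-x",(130+738/2.9,130+280/2.9))): print(n,onplane(a,*p,.016))
ga=(130+585/2.9,130+218/2.9);gb=(270+262/3.2,140+355/3.2); print("grip top",tri([ray(a,*ga),ray(b,*gb)]))
E
```

```text
scene0 ((329.95697021484375, 223.65414428710938), (28.896034240722656, 45.26430130004883), 92.08354949951172)
plane fit 0.5460774302482605 0.05396093800663948 0.04351649433374405
side0 ((343.2432861328125, 268.8367004394531), (21.770273208618164, 29.81340789794922), 140.9575653076172)
plane fit 0.5453176498413086 0.05846041440963745 0.04053493216633797
tri centre [0.55147272 0.05781521 0.0563114 ]
(np.float64(331.47550735858033), np.float64(225.59973297822023)) (329.95697021484375, 223.65414428710938)
(np.float64(344.52269753157293), np.float64(267.0325026935469)) (343.2432861328125, 268.8367004394531)
key [ 0.44028677 -0.09598061  0.07642741]
rodtop [ 0.53951697 -0.13172133  0.196079  ]
coltop [ 0.61417104 -0.15181145  0.19857702]
scene -y+x [ 0.6009974  -0.23744469  0.016     ]
scene +y+x [0.68923453 0.0976734  0.016     ]
scene +y-x [0.47900173 0.15358527 0.016     ]
grip top [0.54053806 0.05280632 0.09633977]
```

```bash
python3 -m jog '[[0.4,0.7,0.6,0,0,-0.8],[0.55,0.93,0.6,0,0,-1],[0.55,0.93,0.4,0,0,-1],[0.55,0.93,0,0,0,-1],[0.55,0.93,0,0,0,-1],[0.55,0.93,0,0,0,-1],[0.55,0.93,0,0,0,-1],[0.55,0.93,0,0,0,-1],[0.55,0.93,0,0,0,-1],[0.55,0.93,0,0,0,-1],[0.55,0.93,0,0,0,-1],[0.55,0.93,0,0,0,0]]' 100; python3 -c "
from cell import r
print(r.get_state())"
```

```text
time_s: 1.65
position: [0.501, -0.0509, 0.3025]
tool_rot: [-3.142, -0.0, 0.779]
contact_force: [0.4, 0.3, -0.4]
gripper_width: 0.999
{'time_s': 1.65, 'joints': array([ 2.21739287e-01,  1.25797134e-01, -1.43108752e-01, -4.87784530e-05,
       -1.30190799e+00, -2.58398964e+00]), 'joint_velocities': array([ 0.69588426,  0.30137558,  0.34534003,  0.0022373 , -0.04334632,
       -0.67466048]), 'joint_efforts': array([ -2.03852803, -28.02606583,  18.41787457,   4.09609839,
        -0.10899098,   0.32572816]), 'position': array([ 0.50095945, -0.0508564 ,  0.30250415]), 'tool_rot': array([-3.14154347e+00, -9.99317485e-06,  7.79329345e-01]), 'contact_force': array([ 0.42528545,  0.30368046, -0.3607628 ]), 'ft_torque': array([-0.20976383, -0.03558325, -0.01730867]), 'gripper_width': 0.9989568453210731}
```

```bash
python3 -m jog '[[0.6,0.8,-0.5,0,0,0],[0.6,0.8,-0.5,0,0,0],[0,0,0,0,0,0],[0,0,0,0,0,0]]'; python3 -c "
from h import *
grab('wrist','w1'); print(r.get_state()['joints'])"
```

```text
time_s: 2.15
position: [0.5604, 0.0274, 0.2523]
tool_rot: [-3.141, 0.001, 0.78]
contact_force: [0.6, 0.3, 1.0]
gripper_width: 1.0
[ 3.37060838e-01  2.55015238e-01 -1.02852705e-01  3.02618131e-04
 -1.21242110e+00 -2.69946571e+00]
```

View pics/w1.png

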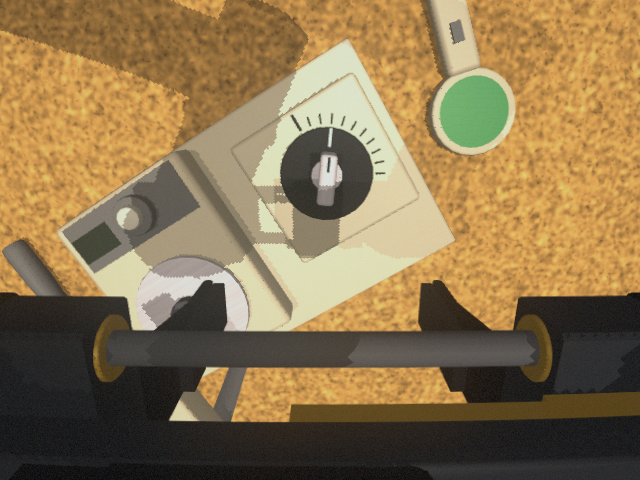

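```bash
cat > m2.py <<'E'
from h import *
im,d,c=load("w1")
g=cv2.cvtColor(im,cv2.COLOR_BGR2GRAY)
# skirt
m=np.zeros_like(g); m[118:230,270:384]=(g[118:230,270:384]<60)*255
m=cv2.morphologyEx(m,cv2.MORPH_OPEN,np.ones((5,5)))
k=max(cv2.findContours(m,cv2.RETR_EXTERNAL,cv2.CHAIN_APPROX_NONE)[0],key=cv2.contourArea)
h=cv2.convexHull(k)
P=np.array([onplane(c,*p[0],.057)[:2] for p in h.astype(float)])
A=np.c_[2*P,np.ones(len(P))];s=np.linalg.lstsq(A,(P**2).sum(1),rcond=None)[0]
cx,cy=s[:2]; print("skirt",cx,cy,np.sqrt(s[2]+cx*cx+cy*cy))
print("depth at skirt", d[200,300], (c[2]@np.array([cx,cy,.057])+c[3])[2])
O=np.array([cx,cy])
for n,(u,v),z in(("home tick",(296,122),.05),("t1",(310,119),.05),("t2",(320,118),.05),("t3",(332,118),.05),("t8",(380,173),.05),("pointer",(331,131),.057),("line",(328,162),.095)):
    q=onplane(c,u,v,z)[:2]-O; print(n,np.degrees(np.arctan2(q[1],q[0])),np.linalg.norm(q))
# key cap
K=onplane(c,131,214,.07); print("key@.07",K, d[214,131])
o,dd=ray(c,131,214); zc=c[2][2]; print("key depth point",o+dd*d[214,131])
for p in((350,40),(454,240),(60,232)): print("base corner",onplane(c,*p,.016)[:2])
a=im[60:240,40:400]; cv2.imwrite("pics/w1c.png",cv2.resize(a,None,fx=2.2,fy=2.2,interpolation=cv2.INTER_CUBIC))
E
python3 m2.py
```

```text
skirt 0.547339604088041 0.03127232148732617 0.02532533661621192
depth at skirt 0.36253735 0.3626192575078641
home tick 149.91684396537153 0.06788211620763647
t1 139.21453859171797 0.06826920592510362
t2 131.80702063615536 0.06899669802511099
t3 123.13586942210958 0.07034106075096419
t8 63.92573570885902 0.06192696219340731
pointer 121.91495279896118 0.05935160347232878
line 118.50347226519806 0.036166309987282
key@.07 [ 0.43788717 -0.09582612  0.07      ] 0.34688383
key depth point [ 0.43923919 -0.09222175  0.07699063]
base corner [0.47160087 0.15204341]
base corner [0.68821068 0.09465133]
base corner [ 0.38348089 -0.19453346]
```

View pics/w1c.png

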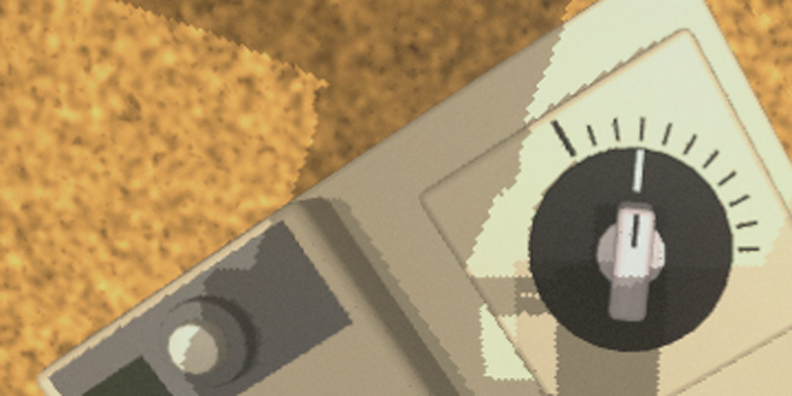

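```bash
cat > m2.py <<'E'
from h import *
im,d,c=load("w1")
g=cv2.cvtColor(im,cv2.COLOR_BGR2GRAY)
m=np.zeros_like(g); m[118:228,270:384]=(g[118:228,270:384]<85)*255
m=cv2.morphologyEx(m,cv2.MORPH_OPEN,np.ones((7,7)))
k=max(cv2.findContours(m,cv2.RETR_EXTERNAL,cv2.CHAIN_APPROX_NONE)[0],key=cv2.contourArea)
h=cv2.convexHull(k); print(cv2.boundingRect(h))
P=np.array([onplane(c,*p[0],.057)[:2] for p in h.astype(float)])
A=np.c_[2*P,np.ones(len(P))];s=np.linalg.lstsq(A,(P**2).sum(1),rcond=None)[0]
cx,cy=s[:2]; print("skirt",cx,cy,np.sqrt(s[2]+cx*cx+cy*cy))
O=np.array([cx,cy])
def cr(x,y): return 40+x/2.2,60+y/2.2
for n,(u,v),z in(("home in",cr(574,155),.05),("home out",cr(555,122),.05),("t1",cr(591,135),.05),("t2",cr(616,128),.05),("t3",cr(643,128),.05),("t4",cr(667,134),.05),("t8",cr(748,249),.05),("pointer",cr(640,151),.057),("pin",cr(637,189),.057),("line o",cr(636,215),.095),("line i",cr(634,247),.095)):
    q=onplane(c,u,v,z)[:2]-O; print(n,np.degrees(np.arctan2(q[1],q[0])),np.linalg.norm(q))
for (u,v) in (cr(193,348),cr(190,350)): print("key@.07",onplane(c,u,v,.07))
# depth of key area
for (x,y) in ((193,340),(190,352),(200,350)):
    u,v=map(round,cr(x,y)); o,dd=ray(c,u,v); print("key depth",o+dd*d[v,u])
for (x,y) in ((634,250),(628,300)):
    u,v=map(round,cr(x,y)); o,dd=ray(c,u,v); print("grip depth",o+dd*d[v,u])
# bar-top edges
E
python3 m2.py
```

```text
(281, 128, 91, 92)
skirt 0.5397011383991641 0.051540048525123394 0.04129786698845915
home in 164.928534825977 0.04446440685590605
home out 164.87625144400263 0.05937791828641372
t1 153.14320500479957 0.04875797730396399
t2 140.92820334858718 0.04926496041178253
t3 128.27389178221958 0.04928851568135066
t4 116.65057766083147 0.04907092713746174
t8 45.215141908165364 0.04965492734497086
pointer 128.6991823924787 0.04033103686998485
pin 127.71934878877045 0.025484730149303823
line o 128.11176455774276 0.018442148837601372
line i 122.70664337111194 0.006929677992072811
key@.07 [ 0.43807371 -0.1010905   0.07      ]
key@.07 [ 0.43768119 -0.10266638  0.07      ]
key depth [ 0.43806984 -0.09427242  0.07812302]
key depth [ 0.43933399 -0.09974262  0.07715173]
key depth [ 0.44219938 -0.09532192  0.07806985]
grip depth [0.53682962 0.05628891 0.09501486]
grip depth [0.54762683 0.04199069 0.09589342]
```

```bash
python3 -m jog '[[0,0,0,0,0,1],[0,0,0,0,0,1],[0,0,0,0,0,1],[0,0,0,0,0,1],[0,0,0,0,0,1],[0,0,0,0,0,1],[0,0,0,0,0,1],[0,0,0,0,0,1],[0,0,0,0,0,1],[0,0,0,0,0,1],[0,0,0,0,0,1],[0,0,0,0,0,1]]'
python3 -m jog '[[0,0,0,0,0,1],[0,0,0,0,0,1],[0,0,0,0,0,1],[0,0,0,0,0,1],[0,0,0,0,0,1],[0,0,0,0,0,1],[0,0,0,0,0,1],[0,0,0,0,0,1],[0,0,0,0,0,1],[0,0,0,0,0,1],[0,0,0,0,0,1],[0,0,0,0,0,1]]'
python3 -m jog '[[-0.2,0.2,0,0,0,1],[-0.2,0.3,0,0,0,1],[-0.2,0.3,0,0,0,1],[-0.2,0.2,0,0,0,1],[0,0,0,0,0,1],[0,0,0,0,0,1],[0,0,0,0,0,0.5],[0,0,0,0,0,0]]'
python3 -c "
from h import *
grab('wrist','w2');  print(r.get_state()['joints'],r.get_state()['tool_rot'])"
```

```text
time_s: 3.7
position: [0.5602, 0.0262, 0.254]
tool_rot: [3.139, 0.0, 1.981]
contact_force: [0.1, 0.7, -0.5]
gripper_width: 0.998
time_s: 5.2
position: [0.5602, 0.0262, 0.254]
tool_rot: [3.141, 0.002, -3.102]
contact_force: [0.8, 0.5, 0.3]
gripper_width: 1.005
time_s: 6.2
position: [0.5204, 0.0765, 0.2538]
tool_rot: [-3.141, 0.002, -2.456]
contact_force: [0.2, 0.7, 0.5]
gripper_width: 0.995
[ 4.54917687e-01  1.92838265e-01 -1.83469117e-01  9.21932446e-05
 -1.19263773e+00  2.31011052e-01] [-3.14108533e+00  1.78240753e-03 -2.45562950e+00]
```

View pics/w2.png

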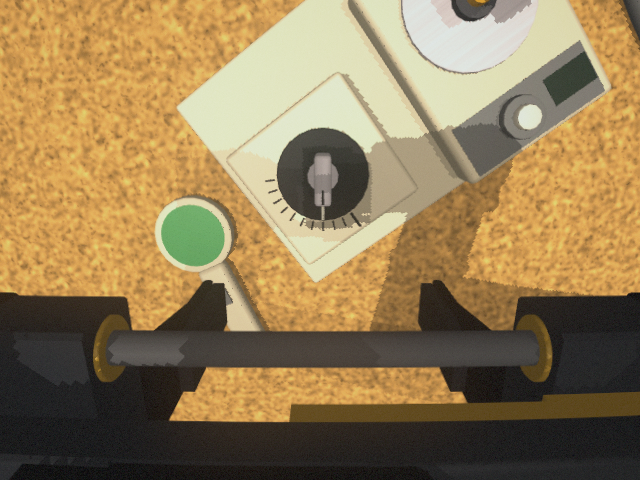

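```bash
cat > m3.py <<'E'
from h import *
def skirt(fn,x0,y0,x1,y1):
    im,d,c=load(fn); g=cv2.cvtColor(im,cv2.COLOR_BGR2GRAY)
    m=np.zeros_like(g); m[y0:y1,x0:x1]=(g[y0:y1,x0:x1]<85)*255
    m=cv2.morphologyEx(m,cv2.MORPH_OPEN,np.ones((7,7)))
    k=max(cv2.findContours(m,cv2.RETR_EXTERNAL,cv2.CHAIN_APPROX_NONE)[0],key=cv2.contourArea)
    h=cv2.convexHull(k); e=cv2.fitEllipse(h)
    P=np.array([onplane(c,*p[0],.057)[:2] for p in h.astype(float)])
    A=np.c_[2*P,np.ones(len(P))];s=np.linalg.lstsq(A,(P**2).sum(1),rcond=None)[0]
    print(fn,"skirt",s[:2],np.sqrt(s[2]+s[0]**2+s[1]**2)); return ray(c,*e[0])
def key(fn,x0,y0,x1,y1):
    im,d,c=load(fn); hsv=cv2.cvtColor(im,cv2.COLOR_BGR2HSV)
    m=np.zeros(im.shape[:2],np.uint8); m[y0:y1,x0:x1]=(hsv[y0:y1,x0:x1,2]>185)*255
    k=max(cv2.findContours(m,cv2.RETR_EXTERNAL,cv2.CHAIN_APPROX_NONE)[0],key=cv2.contourArea)
    (u,v),rr=cv2.minEnclosingCircle(k); print(fn,"key px",u,v,rr,[round(float(x),4) for x in onplane(c,u,v,.077)]); return ray(c,u,v)
if __name__=="__main__":
    print(tri([skirt("w1",270,118,384,228),skirt("w2",265,118,376,222)]))
    print("key",tri([key("w1",110,195,150,238),key("w2",512,98,548,135)]))
    c=load("w2")[2]
    for n,p in(("bar near",(323,204)),("far",(322,153))): print(n,onplane(c,*p,.095))
    im=load("w2")[0]; cv2.imwrite("pics/w2c.png",cv2.resize(im[90:240,220:560],None,fx=2.3,fy=2.3,interpolation=cv2.INTER_CUBIC))
E
python3 m3.py
```

```text
w1 skirt [0.53970114 0.05154005] 0.04129786698845915
w2 skirt [0.53958424 0.05184103] 0.04128366541655278
[0.53965883 0.05171976 0.04845839]
w1 key px 125.5 217.5 10.12432861328125 [0.4376, -0.0983, 0.077]
w2 key px 529.5 116.5 12.747649192810059 [0.4394, -0.098, 0.077]
key [ 0.43735701 -0.09979089  0.07307951]
bar near [0.52740669 0.06599535 0.095     ]
far [0.55426446 0.03450102 0.095     ]
```

View pics/w2c.png

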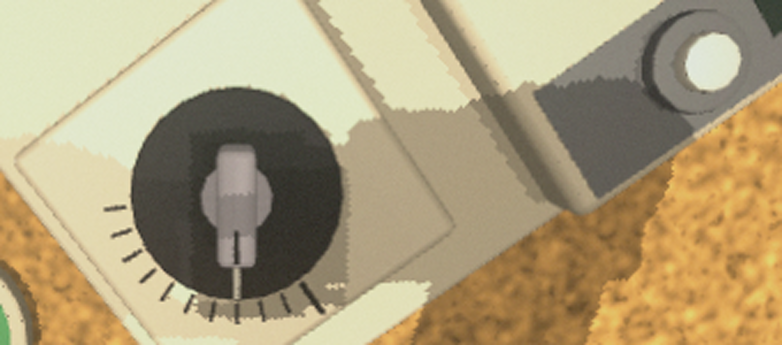

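```bash
python3 -m jog '[[0.19,-0.25,-0.4,0,0,-0.07],[0.194,-0.246,-0.8,0,0,0],[0,0,-0.8,0,0,0],[0,0,-0.5,0,0,0],[0,0,0,0,0,0],[0,0,0,0,0,0]]' 60
python3 -c "
from h import *
grab('side','s1');grab('wrist','w3')
im=load('s1')[0]; cv2.imwrite('pics/s1c.png',cv2.resize(im[140:330,240:460],None,fx=3,fy=3,interpolation=cv2.INTER_CUBIC))"
```

```text
time_s: 7.0
position: [0.5407, 0.0527, 0.129]
tool_rot: [-3.14, 0.002, -2.461]
contact_force: [0.4, 1.2, -0.7]
gripper_width: 0.601
```

View pics/s1c.png

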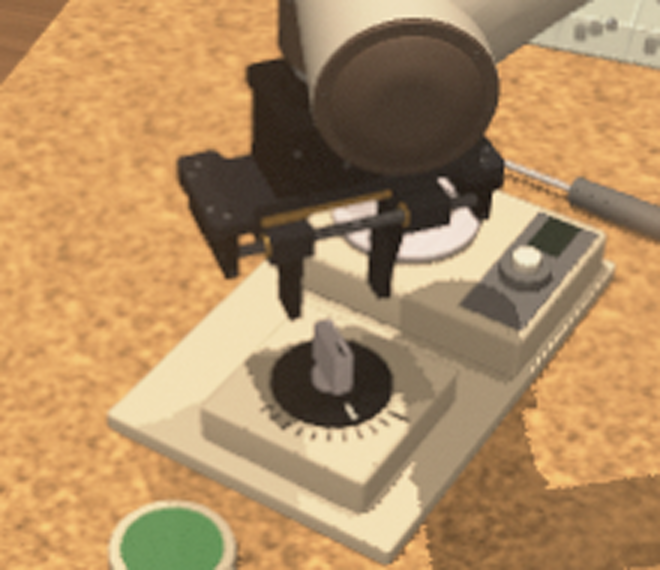

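View pics/w3.png

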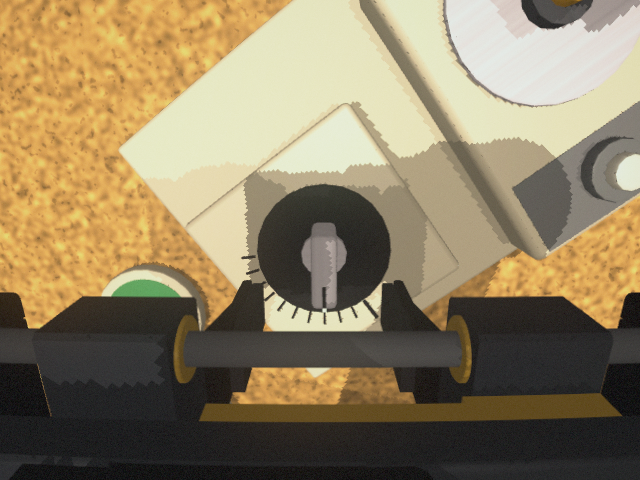

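```bash
python3 -m jog '[[-0.02,-0.02,-0.5,0,0,0],[0,0,-0.5,0,0,0],[0,0,-0.26,0,0,0],[0,0,0,0,0,0],[0,0,0,0,0,0]]' 60
python3 -c "
from h import *
print(r.get_state()['ft_torque'])"
```

```text
time_s: 7.72
position: [0.5397, 0.0519, 0.0657]
tool_rot: [-3.141, 0.002, -2.46]
contact_force: [0.0, 0.2, 0.4]
gripper_width: 0.599
[ 0.03707418  0.13724318 -0.03261944]
```

```bash
python3 -m jog '[[0,0,0,0,0,0],[0,0,0,0,0,0],[0,0,0,0,0,0],[0,0,0,0,0,0],[0,0,0,0,0,0],[0,0,0,0,0,0]]' 0
cat > see.py <<'E'
import sys
from h import *
def look(tag):
    s0=r.get_state()
    im,d,c=grab('side',tag)
    s=r.get_state(); print("t",s["time_s"],"yaw",s["tool_rot"][2],"ft",np.round(s["ft_torque"],3),"F",np.round(s["contact_force"],1),"grip",s["gripper_width"])
    O=np.array([.5396,.0517])
    # skirt-plane polar sampling for white pointer, radius 27..39 mm
    g=cv2.cvtColor(im,cv2.COLOR_RGB2GRAY).astype(np.float32)
    th=np.radians(np.arange(175,60,-0.5)); P=[]
    for rr in np.arange(.028,.039,.001):
        uv=np.array([proj(c,[O[0]+rr*np.cos(a),O[1]+rr*np.sin(a),.057]) for a in th],np.float32)
        P.append(cv2.remap(g,uv[:,:1],uv[:,1:],cv2.INTER_LINEAR)[:,0])
    p=np.mean(P,0); k=np.argmax(p); w=np.clip(p-np.median(p)-20,0,None)*(abs(np.arange(len(p))-k)<14)
    a=np.degrees((w*th).sum()/w.sum()); print("pointer angle",a,"dial deg",164.9-a,"clicks",(164.9-a)/12,"peak",p[k],np.median(p))
    cv2.imwrite(f"pics/{tag}c.png",cv2.resize(im[200:310,290:400],None,fx=5,fy=5,interpolation=cv2.INTER_CUBIC)[:,:,::-1])
    # grip direction from yaw: pointer-side bar dir = yaw-90deg
    b=(np.degrees(s["tool_rot"][2])-90)%360; print("grip deg",164.9-b, "cap deg",(164.9-b)-(164.9-a))
look(sys.argv[1])
E
python3 see.py s2
```

```text
time_s: 8.48
position: [0.5402, 0.0525, 0.0648]
tool_rot: [-3.141, 0.003, -2.46]
contact_force: [3.4, 4.2, -2.9]
gripper_width: 0.158
t 8.525 yaw -2.460138620465592 ft [ 1.081 -0.997  0.036] F [ 3.3  4.2 -3.3] grip 0.1570435103706634
pointer angle 127.1693476216499 dial deg 37.7306523783501 clicks 3.144221031529175 peak 151.56525 37.960495
grip deg 35.85555996981509 cap deg -1.8750924085350107
```

View pics/s2c.png

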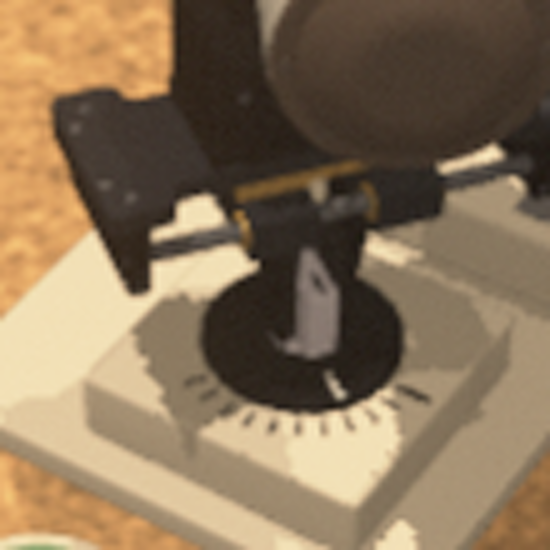

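```bash
python3 -m jog '[[0.015,0.012,0,0,0,0.5],[0,0,0,0,0,0.5],[0,0,0,0,0,0]]'; python3 see.py s3; python3 -m jog '[[0,0,0,0,0,0.5],[0,0,0,0,0,0]]'; python3 see.py s4
```

```text
time_s: 8.9
position: [0.5402, 0.0526, 0.0647]
tool_rot: [-3.141, 0.001, -2.361]
contact_force: [3.2, 3.5, -1.7]
gripper_width: 0.156
t 8.95 yaw -2.361327038121233 ft [ 0.755 -0.836 -0.053] F [ 3.5  3.6 -2.5] grip 0.15654638208586527
pointer angle 127.65256602571951 dial deg 37.2474339742805 clicks 3.1039528311900413 peak 126.932884 37.626198
grip deg 30.1940733344739 cap deg -7.053360639806598
time_s: 9.2
position: [0.5401, 0.0525, 0.0647]
tool_rot: [-3.141, 0.001, -2.312]
contact_force: [4.4, 2.9, -1.4]
gripper_width: 0.157
t 9.25 yaw -2.3116785648258937 ft [ 0.914 -1.081 -0.067] F [ 2.7  3.1 -3.1] grip 0.15477870562082593
pointer angle 128.15656592477993 dial deg 36.74343407522008 clicks 3.0619528396016733 peak 125.71724 36.746407
grip deg 27.349425355383005 cap deg -9.394008719837075
```

```bash
python3 -m jog '[[0,0,0,0,0,0.5],[0,0,0,0,0,0]]'; python3 see.py s5; python3 -m jog '[[0,0,0,0,0,0.5],[0,0,0,0,0,0]]'; python3 see.py s6;
```

```text
time_s: 9.5
position: [0.5401, 0.0525, 0.0647]
tool_rot: [-3.141, 0.001, -2.262]
contact_force: [4.6, 3.2, -2.0]
gripper_width: 0.158
t 9.55 yaw -2.261948279681812 ft [ 0.884 -1.05  -0.082] F [ 4.1  3.1 -1.8] grip 0.15708446036649568
pointer angle 128.27214680332568 dial deg 36.62785319667432 clicks 3.0523210997228603 peak 126.3196 36.683105
grip deg 24.50008990264496 cap deg -12.127763294029364
time_s: 9.8
position: [0.5401, 0.0525, 0.0647]
tool_rot: [-3.141, 0.001, -2.212]
contact_force: [4.6, 4.0, -2.1]
gripper_width: 0.159
t 9.85 yaw -2.2120288179708076 ft [ 0.85  -1.048 -0.14 ] F [ 4.6  2.6 -2.3] grip 0.15651633851381969
pointer angle 128.47507792380787 dial deg 36.42492207619213 clicks 3.035410173016011 peak 121.86221 36.58625
grip deg 21.639915431039498 cap deg -14.785006645152635
```

```bash
python3 -m jog '[[0,0,0,0,0,0.5],[0,0,0,0,0,0]]'|tail -1; python3 see.py s7; python3 -m jog '[[0,0,0,0,0,0.5],[0,0,0,0,0,0]]'|tail -1; python3 see.py s8;
```

```text
gripper_width: 0.158
t 10.15 yaw -2.162150622987412 ft [ 0.829 -1.109 -0.166] F [ 3.8  2.4 -2.1] grip 0.15737095278898275
pointer angle 128.82894924175628 dial deg 36.07105075824373 clicks 3.0059208965203106 peak 115.30185 36.283028
grip deg 18.78210536876034 cap deg -17.288945389483388
gripper_width: 0.16
t 10.45 yaw -2.1121900492003096 ft [ 0.754 -1.061 -0.169] F [ 4.   3.2 -2.3] grip 0.15662217461797304
pointer angle 129.33877194635025 dial deg 35.56122805364976 clicks 2.96343567113748 peak 113.461296 35.638138
grip deg 15.919575348707468 cap deg -19.641652704942288
```

```bash
python3 -m jog '[[0,0,0,0,0,0.4],[0,0,0,0,0,0]]'|tail -1; python3 see.py s9; python3 -m jog '[[0,0,0,0,0,0.4],[0,0,0,0,0,0]]'|tail -1; python3 see.py s10
```

```text
gripper_width: 0.16
t 10.75 yaw -2.0720824598802885 ft [ 0.827 -1.062 -0.077] F [ 4.2  3.2 -1.7] grip 0.15521865087267708
pointer angle 140.6034676616558 dial deg 24.296532338344207 clicks 2.0247110281953504 peak 117.00524 36.102364
grip deg 13.621579754226246 cap deg -10.67495258411796
gripper_width: 0.159
t 11.05 yaw -2.0321786366753676 ft [ 0.852 -1.081 -0.05 ] F [ 3.3  3.  -1.9] grip 0.15707118357212302
pointer angle 140.6997935143863 dial deg 24.200206485613705 clicks 2.016683873801142 peak 110.2247 35.765625
grip deg 11.3352590981481 cap deg -12.864947387465605
```

```bash
python3 -m jog '[[0,0,0,0,0,0.6],[0,0,0,0,0,0.6],[0,0,0,0,0,0]]'|tail -1; python3 see.py s11; python3 -m jog '[[0,0,0,0,0,0.5],[0,0,0,0,0,0]]'|tail -1; python3 see.py s12
```

```text
gripper_width: 0.158
t 11.475 yaw -1.9122867741139506 ft [ 0.764 -1.06  -0.118] F [ 4.9  3.1 -2.2] grip 0.1552759744472836
pointer angle 141.7218312066489 dial deg 23.17816879335112 clicks 1.9315140661125934 peak 100.92365 36.18586
grip deg 4.465961375416384 cap deg -18.712207417934735
gripper_width: 0.16
t 11.775 yaw -1.862276340330528 ft [ 0.752 -1.209 -0.034] F [ 3.9  1.9 -2. ] grip 0.15522709778522933
pointer angle 153.35567335582624 dial deg 11.544326644173765 clicks 0.9620272203478137 peak 105.98642 35.86044
grip deg 1.6005745880077882 cap deg -9.943752056165977
```

```bash
python3 -m jog '[[0,0,0,0,0,0.8],[0,0,0,0,0,0.8],[0,0,0,0,0,0]]'|tail -1; python3 see.py s13; python3 -m jog '[[0,0,0,0,0,0.4],[0,0,0,0,0,0]]'|tail -1; python3 see.py s14
```

```text
gripper_width: 0.157
t 12.2 yaw -1.702457940408805 ft [ 0.659 -1.259 -0.223] F [ 4.5  2.6 -2.1] grip 0.15880838585086327
pointer angle 154.44719746088666 dial deg 10.45280253911335 clicks 0.8710668782594458 peak 101.19345 35.8853
grip deg -7.556345216040853 cap deg -18.009147755154203
gripper_width: 0.158
t 12.5 yaw -1.6622226383870005 ft [ 0.723 -1.216 -0.063] F [ 4.1  2.6 -1.9] grip 0.15924482525701078
pointer angle 166.27309395628416 dial deg -1.3730939562841513 clicks -0.11442449635701261 peak 104.2468 36.01456
grip deg -9.861658209324446 cap deg -8.488564253040295
```

View pics/s14c.png

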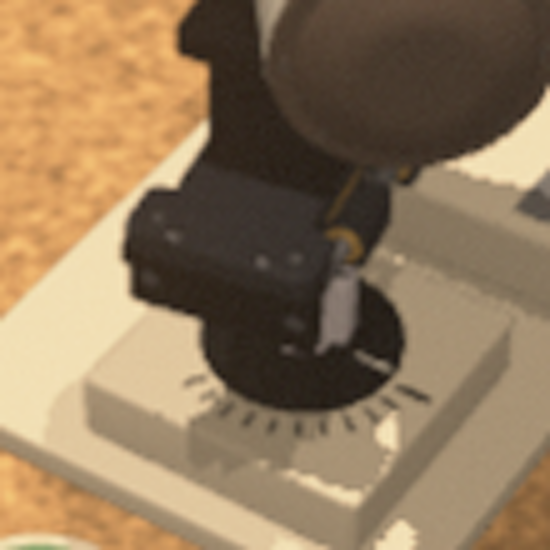

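```bash
python3 -m jog '[[0,0,0,0,0,-0.8],[0,0,0,0,0,-0.8],[0,0,0,0,0,-0.8],[0,0,0,0,0,-0.8],[0,0,0,0,0,-0.8],[0,0,0,0,0,-0.8],[0,0,0,0,0,0]]'|tail -1; python3 see.py s15; python3 -m jog '[[0,0,0,0,0,-0.4],[0,0,0,0,0,0]]'|tail -1; python3 see.py s16
```

```text
gripper_width: 0.161
t 13.425 yaw -2.141569857258416 ft [ 0.843 -1.151  0.14 ] F [ 3.5  2.7 -2.8] grip 0.15947385272466227
pointer angle 163.61569366643312 dial deg 1.2843063335668887 clicks 0.10702552779724073 peak 85.04333 36.4027
grip deg 17.60291435334139 cap deg 16.3186080197745
gripper_width: 0.159
t 13.725 yaw -2.181725851084365 ft [ 0.859 -1.14   0.064] F [ 3.9  2.9 -1.6] grip 0.15991641103296467
pointer angle 152.05319999063445 dial deg 12.846800009365552 clicks 1.0705666674471292 peak 101.81392 36.093925
grip deg 19.903683321721672 cap deg 7.0568833123561205
```

```bash
python3 -m jog '[[0,0,0,0,0,-0.5],[0,0,0,0,0,-0.5],[0,0,0,0,0,-0.5],[0,0,0,0,0,0]]'|tail -1; python3 see.py s17; python3 -m jog '[[0,0,0,0,0,-0.4],[0,0,0,0,0,0]]'|tail -1; python3 see.py s18
```

```text
gripper_width: 0.16
t 14.275 yaw -2.3314978983663206 ft [ 0.873 -1.17   0.17 ] F [ 4.6  2.3 -2.4] grip 0.15931487569050057
pointer angle 151.05397074784435 dial deg 13.84602925215566 clicks 1.1538357710129716 peak 121.00044 37.78476
grip deg 28.48498952001154 cap deg 14.638960267855879
gripper_width: 0.159
t 14.575 yaw -2.3714587920327608 ft [ 0.92  -1.145  0.136] F [ 3.8  3.8 -2.7] grip 0.16023245573863315
pointer angle 150.90905280791875 dial deg 13.99094719208125 clicks 1.165912266006771 peak 121.79714 37.3572
grip deg 30.774580072669607 cap deg 16.783632880588357
```

```bash
python3 -m jog '[[0,0,0,0,0,-0.4],[0,0,0,0,0,0]]'|tail -1; python3 see.py s19; python3 -m jog '[[0,0,0,0,0,-0.3],[0,0,0,0,0,0]]'|tail -1; python3 see.py s20
```

```text
gripper_width: 0.16
t 14.875 yaw -2.411649573658315 ft [ 0.94  -1.153 -0.012] F [ 4.2  3.3 -2.3] grip 0.15662853461270554
pointer angle 139.3868248139391 dial deg 25.51317518606089 clicks 2.126097932171741 peak 126.22674 37.531425
grip deg 33.07734223514581 cap deg 7.564167049084915
gripper_width: 0.161
t 15.175 yaw -2.4416358549615342 ft [ 0.931 -1.213  0.021] F [ 3.8  3.4 -2.8] grip 0.1618979105581547
pointer angle 139.21265187415656 dial deg 25.687348125843442 clicks 2.140612343820287 peak 119.95428 37.832565
grip deg 34.79542959711233 cap deg 9.10808147126889
```

```bash
python3 -m jog '[[0,0,0,0,0,-0.7],[0,0,0,0,0,-0.7],[0,0,0,0,0,0]]'|tail -1; python3 see.py s21; python3 -m jog '[[0,0,0,0,0,-0.4],[0,0,0,0,0,0]]'|tail -1; python3 see.py s22
```

```text
gripper_width: 0.16
t 15.6 yaw -2.5814710947347215 ft [ 0.961 -1.253  0.059] F [ 4.7  2.7 -3.1] grip 0.15293401540613588
pointer angle 137.8711784489748 dial deg 27.028821551025203 clicks 2.2524017959187668 peak 147.29669 38.789375
grip deg 42.807398663315865 cap deg 15.778577112290662
gripper_width: 0.158
t 15.9 yaw -2.6217144057746418 ft [ 0.957 -1.18   0.123] F [ 4.6  3.5 -2.5] grip 0.15502893655218777
pointer angle 126.75072480005855 dial deg 38.14927519994146 clicks 3.179106266661788 peak 147.70091 39.329987
grip deg 45.11317053953553 cap deg 6.963895339594075
```

Dial at 3 (45.1° grip). Next expected at about 55–57°.

```bash
python3 -m jog '[[0,0,0,0,0,-0.6],[0,0,0,0,0,-0.6],[0,0,0,0,0,-0.5],[0,0,0,0,0,0]]'|tail -1; python3 see.py s23; python3 -m jog '[[0,0,0,0,0,-0.4],[0,0,0,0,0,0]]'|tail -1; python3 see.py s24
```

```text
gripper_width: 0.157
t 16.45 yaw -2.7914377040572997 ft [ 0.983 -1.248  0.097] F [ 4.7  3.6 -2.5] grip 0.15640206929381545
pointer angle 125.12295907337244 dial deg 39.77704092662756 clicks 3.314753410552297 peak 159.47194 40.242455
grip deg 54.83759921617181 cap deg 15.060558289544247
gripper_width: 0.156
t 16.75 yaw -2.8316804008263823 ft [ 0.953 -1.243  0.063] F [ 4.2  3.2 -3.7] grip 0.1595899550475135
pointer angle 113.73637336139362 dial deg 51.16362663860639 clicks 4.263635553217199 peak 155.34464 40.655586
grip deg 57.14333589726499 cap deg 5.979709258658602
```

View pics/s24c.png

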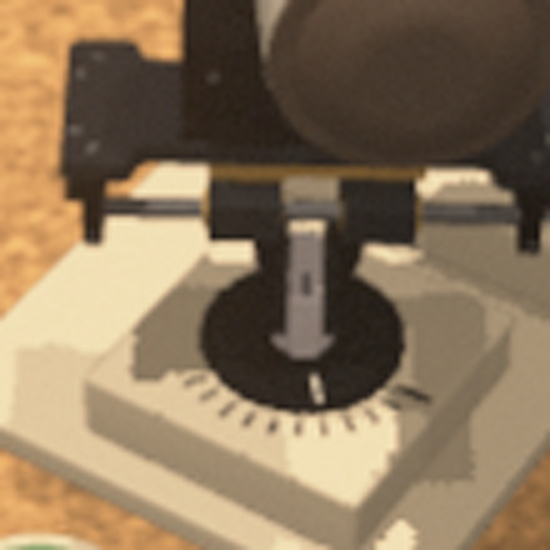

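```bash
python3 -m jog '[[0,0,0,0,0,-0.6],[0,0,0,0,0,-0.6],[0,0,0,0,0,-0.4],[0,0,0,0,0,0]]'|tail -1; python3 see.py s25
```

```text
gripper_width: 0.16
t 17.3 yaw -2.9914341689329906 ft [ 0.99  -1.257  0.136] F [ 4.6  2.8 -2.5] grip 0.15804156906816977
pointer angle 112.76173774945491 dial deg 52.1382622505451 clicks 4.344855187545424 peak 157.14311 42.123714
grip deg 66.2965525710853 cap deg 14.158290320540203
```

```bash
python3 -m jog '[[0,0,0,0,0,-0.4],[0,0,0,0,0,0]]'|tail -1; python3 see.py s26
```

```text
gripper_width: 0.157
t 17.6 yaw -3.031650953941024 ft [ 1.028 -1.279  0.048] F [ 5.   3.3 -2.2] grip 0.15761665511067877
pointer angle 101.54440364142972 dial deg 63.35559635857028 clicks 5.2796330298808565 peak 167.78355 40.948418
grip deg 68.60080461763064 cap deg 5.245208259060362
```

View pics/s26c.png

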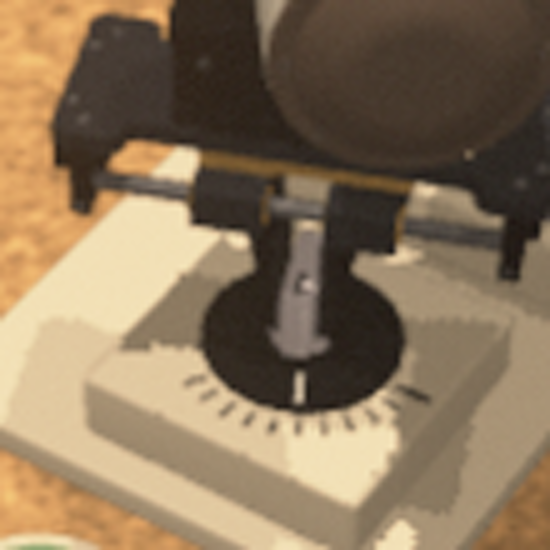

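```bash
python3 -m jog '[[0,0,0,0,0,0.7],[0,0,0,0,0,0.7],[0,0,0,0,0,0]]'|tail -1; python3 -m jog '[[0,0,0,0,0,0],[0,0,0,0,0,0],[0,0,0,0,0,0],[0,0,0,0,0,0]]' 55; python3 see.py s27; python3 -m jog '[[0,0,0.4,0,0,0],[0,0,0.8,0,0,0],[0,0,1,0,0,0],[0,0,1,0,0,0],[0,0,0,0,0,0]]'; python3 see.py s28; python3 -c "
from h import *
grab('wrist','w4')"
```

```text
gripper_width: 0.159
time_s: 18.48
position: [0.5388, 0.0518, 0.0644]
tool_rot: [-3.141, -0.001, -2.891]
contact_force: [-0.1, -0.3, -0.2]
gripper_width: 0.506
t 18.525 yaw -2.89099245144233 ft [0.059 0.08  0.008] F [ 0.7 -0.4  0.5] grip 0.5213550292518913
pointer angle 102.03153586757384 dial deg 62.86846413242617 clicks 5.2390386777021805 peak 167.9043 40.622383
grip deg 60.54166607182509 cap deg -2.326798060601078
time_s: 19.15
position: [0.5417, 0.0527, 0.2294]
tool_rot: [3.141, 0.01, -2.89]
contact_force: [0.3, -0.4, -0.1]
gripper_width: 0.548
t 19.2 yaw -2.890812849784188 ft [-0.02   0.207  0.008] F [-1.1 -0.  -0.8] grip 0.5509579859536463
pointer angle 101.98373963650371 dial deg 62.91626036349629 clicks 5.243021696958024 peak 169.4588 47.03258
grip deg 60.53137565482001 cap deg -2.3848847086762817
```

View pics/s28c.png

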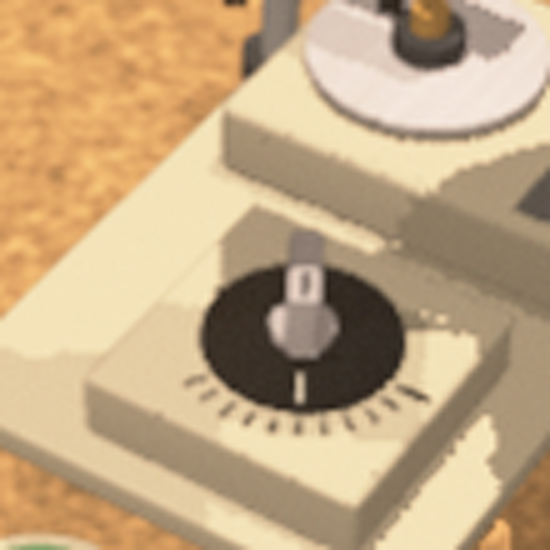

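View pics/w4.png

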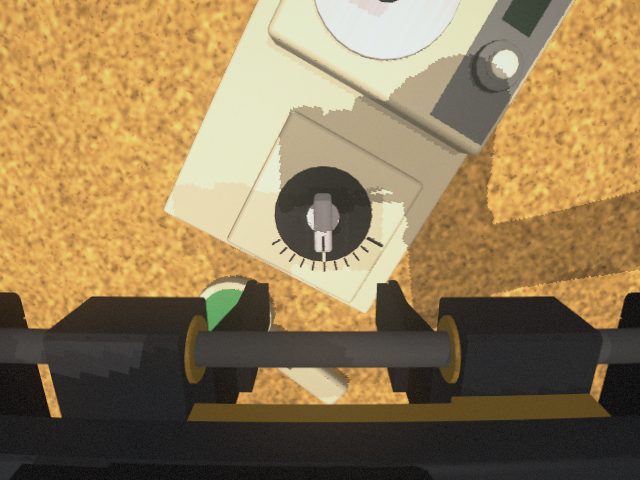

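```bash
python3 - <<'E'
from h import *
im,d,c=load('w4'); g=cv2.cvtColor(im,cv2.COLOR_BGR2GRAY).astype(np.float32)
O=np.array([.5396,.0517]); th=np.arange(175,30,-0.5)
def prof(rs,z):
    P=[]
    for rr in rs:
        uv=np.array([proj(c,[O[0]+rr*np.cos(a),O[1]+rr*np.sin(a),z]) for a in np.radians(th)],np.float32)
        P.append(cv2.remap(g,uv[:,:1],uv[:,1:],cv2.INTER_LINEAR)[:,0])
    return np.mean(P,0)
p=prof(np.arange(.034,.039,.001),.057); print("pointer",th[np.argmax(p)],p.max())
q=prof(np.arange(.046,.052,.001),.05)
print([th[i] for i in range(3,len(th)-3) if q[i]==q[i-3:i+4].min() and q[i]<np.median(q[max(0,i-12):i+12])-25])
cv2.imwrite("pics/w4c.png",cv2.resize(im[150:290,250:400],None,fx=4,fy=4,interpolation=cv2.INTER_CUBIC))
# key position from w4
from m3 import key
rays=[key("w2",512,98,548,135),key("w4",488,45,525,85),key("w1",110,195,150,238)]
for f in ("side0",):pass
print(tri(rays[:2]),tri(rays))
im,d,c=load('w4')
for u,v in((505,63),(500,60),(510,68)):
    o,dd=ray(c,u,v); print(o+dd*d[v,u])
im,d,c=load('side0'); 
for u,v in((416,226),(415,223)):
    o,dd=ray(c,u,v); print("side",o+dd*d[v,u])
E
```

```text
pointer 105.0 221.11836
[np.float64(165.0), np.float64(153.0), np.float64(141.0), np.float64(129.0), np.float64(117.5), np.float64(105.5), np.float64(93.5), np.float64(81.5), np.float64(69.5), np.float64(58.0), np.float64(45.5)]
w2 key px 529.5 116.5 12.747649192810059 [0.4394, -0.098, 0.077]
w4 key px 505.138427734375 63.5621452331543 13.98178482055664 [0.4389, -0.0983, 0.077]
w1 key px 125.5 217.5 10.12432861328125 [0.4376, -0.0983, 0.077]
[ 0.43796723 -0.09904702  0.07380413] [ 0.43768134 -0.09925676  0.07401999]
[ 0.43958103 -0.09839499  0.07808879]
[ 0.44393427 -0.09933661  0.0781138 ]
[ 0.43465122 -0.09617595  0.07792033]
side [ 0.43862837 -0.09438158  0.07631307]
side [ 0.44293785 -0.1041946   0.07585937]
```

View pics/w4c.png

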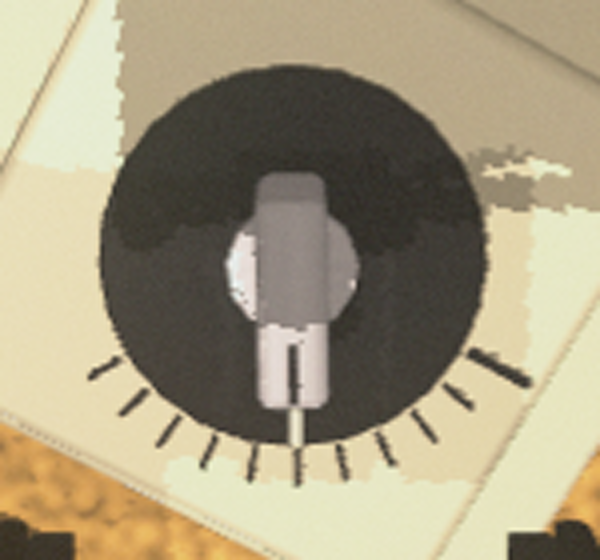

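```bash
python3 -m jog '[[0,0,0.8,0,0,-1],[0,0,0,0,0,-1],[-0.2,-0.3,0,0,0,-1],[-0.2,-0.3,0,0,0,-1],[-0.2,-0.3,0,0,0,-1],[-0.2,-0.3,0,0,0,-1],[-0.2,-0.3,0,0,0,-1],[-0.2,-0.3,0,0,0,-1],[-0.2,-0.3,0,0,0,-1],[-0.2,-0.3,0,0,0,-1],[-0.2,-0.3,0,0,0,-1],[-0.2,-0.3,0,0,0,-1]]' 0
python3 -m jog '[[-0.05,0,0,0,0,-1],[0,0,0,0,0,-1],[0,0,0,0,0,-1],[0,0,0,0,0,-1],[0,0,0,0,0,-1],[0,0,-0.4,0,0,-1],[0,0,-0.6,0,0,-1],[0,0,-0.6,0,0,-1],[0,0,-0.4,0,0,-0.8],[0,0,0,0,0,0],[0,0,0,0,0,0]]'
python3 -c "
from h import *
grab('wrist','w5');grab('side','s29'); print(r.get_state()['joints'])
im,d,c=load('w4')
cv2.imwrite('pics/s29c.png',cv2.resize(load('s29')[0][130:300,280:480],None,fx=3.5,fy=3.5))
for v in range(40,95,4):
    o,dd=ray(c,497,v); print(v,np.round(o+dd*d[v,497],4))
"
```

```text
time_s: 20.75
position: [0.4381, -0.0983, 0.2627]
tool_rot: [-3.138, -0.002, 2.189]
contact_force: [-0.4, -0.1, -0.2]
gripper_width: 0.005
time_s: 22.12
position: [0.4371, -0.0979, 0.1646]
tool_rot: [-3.141, 0.0, 1.314]
contact_force: [0.6, -0.8, 0.4]
gripper_width: 0.004
[ 1.44770180e-01  1.37674750e-01 -4.92278491e-01  2.12576592e-04
 -9.39497632e-01 -1.97303878e+00]
40 [ 0.4472 -0.1146  0.0676]
44 [ 0.4468 -0.1115  0.0693]
48 [ 0.4457 -0.1089  0.0689]
52 [ 0.4474 -0.1044  0.0764]
56 [ 0.4473 -0.1012  0.0787]
60 [ 0.4466 -0.0984  0.0795]
64 [ 0.4451 -0.0961  0.0781]
68 [ 0.4444 -0.0934  0.0787]
72 [ 0.4427 -0.0912  0.0768]
76 [ 0.4421 -0.0883  0.0777]
80 [ 0.4378 -0.0874  0.069 ]
84 [ 0.4371 -0.0845  0.0699]
88 [ 0.4355 -0.082   0.0683]
92 [ 0.4338 -0.0796  0.0665]
```

View pics/w5.png

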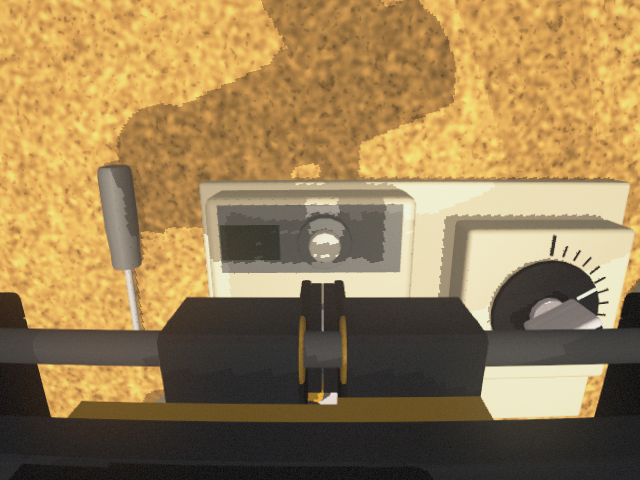

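View pics/s29c.png

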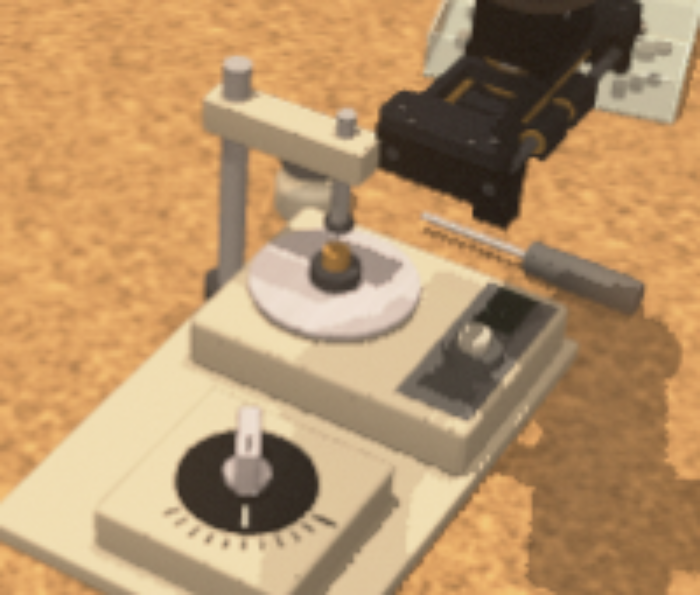

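```bash
python3 - <<'E'
from h import *
from m3 import key
rays=[key("w2",512,98,548,135),key("w4",488,45,525,85),key("w5",305,228,345,268)]
print(tri(rays),r.get_state()["position"])
im,d,c=load('w5')
for u,v in((325,247),(325,240),(318,250)):
    o,dd=ray(c,u,v); print(o+dd*d[v,u])
E
```

```text
w2 key px 529.5 116.5 12.747649192810059 [0.4394, -0.098, 0.077]
w4 key px 505.138427734375 63.5621452331543 13.98178482055664 [0.4389, -0.0983, 0.077]
w5 key px 325.0 241.0 13.038504600524902 [0.4349, -0.0963, 0.077]
[ 0.43708667 -0.09853359  0.07213028] [ 0.43747712 -0.09776263  0.16523521]
[ 0.43890541 -0.09731589  0.07722411]
[ 0.43376534 -0.09598865  0.07876356]
[ 0.43939653 -0.10223413  0.07834646]
```

```bash
python3 -m jog '[[0,0,-0.5,0,0,0],[0,0,-0.6,0,0,0],[0,0,-0.46,0,0,0],[0,0,0,0,0,0],[0,0,0,0,0,0]]'; python3 -m jog '[[0,0,-0.08,0,0,0],[0,0,-0.04,0,0,0],[0,0,0,0,0,0]]'; python3 -m jog '[[0,0,-0.04,0,0,0],[0,0,0,0,0,0]]'
```

```text
time_s: 22.85
position: [0.438, -0.0978, 0.0877]
tool_rot: [3.139, -0.001, 1.313]
contact_force: [-0.6, 0.3, -0.4]
gripper_width: 0.006
time_s: 23.22
position: [0.437, -0.0978, 0.0807]
tool_rot: [3.141, -0.0, 1.313]
contact_force: [0.1, -0.5, 0.3]
gripper_width: 0.008
time_s: 23.48
position: [0.4369, -0.0978, 0.0784]
tool_rot: [-3.141, 0.0, 1.313]
contact_force: [0.6, 0.2, -0.4]
gripper_width: 0.005
```

```bash
python3 -m jog '[[0,0,-0.04,0,0,0],[0,0,0,0,0,0]]'|sed -n 2,4p;  python3 -m jog '[[0,0,-0.04,0,0,0],[0,0,0,0,0,0]]'|sed -n 2,4p; python3 -m jog '[[0,0,-0.04,0,0,0],[0,0,0,0,0,0]]'|sed -n 2,4p
```

```text
position: [0.4372, -0.0978, 0.0767]
tool_rot: [3.141, 0.0, 1.313]
contact_force: [-0.0, 0.4, 1.7]
position: [0.4372, -0.0978, 0.0747]
tool_rot: [3.141, -0.0, 1.313]
contact_force: [-0.8, 0.7, 3.6]
position: [0.4372, -0.0978, 0.0727]
tool_rot: [3.141, -0.0, 1.313]
contact_force: [-0.4, 0.3, 4.1]
```

```bash
python3 -m jog '[[0,0,-0.02,0,0,0],[0,0,0,0,0,0]]'|sed -n 2,4p;  python3 -m jog '[[0,0,-0.02,0,0,0],[0,0,0,0,0,0],[0,0,0,0,0,0]]'|sed -n 2,4p; python3 -c "
from h import *
grab('side','s30')
cv2.imwrite('pics/s30c.png',cv2.resize(load('s30')[0][130:300,280:480],None,fx=3.5,fy=3.5)); print(r.get_state()['contact_force'])"
```

```text
position: [0.4372, -0.0978, 0.0723]
tool_rot: [3.141, 0.0, 1.313]
contact_force: [-2.6, 1.5, 10.2]
position: [0.4372, -0.0978, 0.0722]
tool_rot: [3.141, 0.0, 1.313]
contact_force: [-4.2, 1.2, 16.7]
[-4.52436213  2.36830469 17.68703863]
```

View pics/s30c.png

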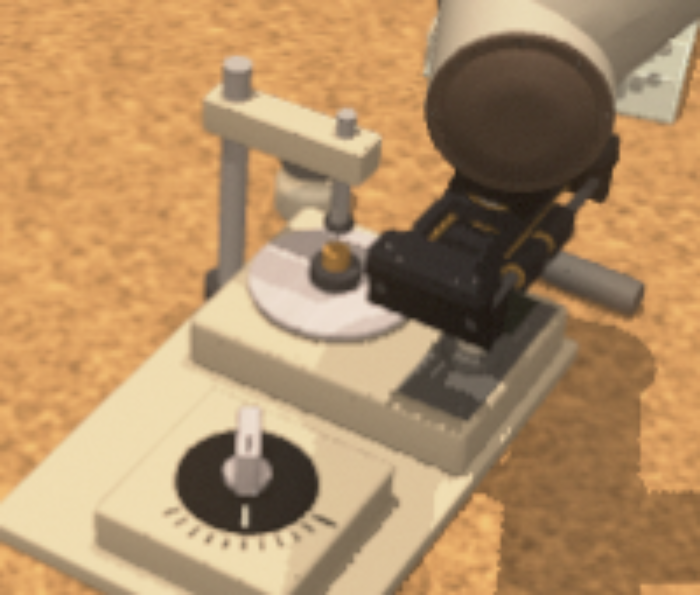

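Key bottomed out (stiff at z=0.0722, 17 N). Release upwards and check.

```bash
python3 -m jog '[[0,0,0.06,0,0,0],[0,0,0.1,0,0,0],[0,0,0.4,0,0,0],[-0.3,0,0.8,0,0,0],[-0.5,0,0.8,0,0,0],[-0.5,0,0,0,0,0],[0,0,0,0,0,0],[0,0,0,0,0,0]]'; python3 see.py s31; python3 -c "
from h import *
im,d,c=grab('wrist','w6')
cv2.imwrite('pics/s31d.png',cv2.resize(load('s31')[0][100:380,240:480],None,fx=2.1,fy=2.1)); print(r.get_state()['contact_force'])"
```

```text
time_s: 25.9
position: [0.3723, -0.0978, 0.1783]
tool_rot: [-3.141, 0.0, 1.313]
contact_force: [-0.1, 0.0, 0.3]
gripper_width: 0.005
t 25.95 yaw 1.312624189993438 ft [ 0.002 -0.044  0.012] F [ 0.  -0.7  0.4] grip 0.004792366141614969
pointer angle 101.98663150260906 dial deg 62.91336849739095 clicks 5.242780708115912 peak 183.67506 48.73606
grip deg -180.30782617340228 cap deg -243.22119467079324
[ 0.53541714  1.40049199 -0.74122693]
```

View pics/s31d.png

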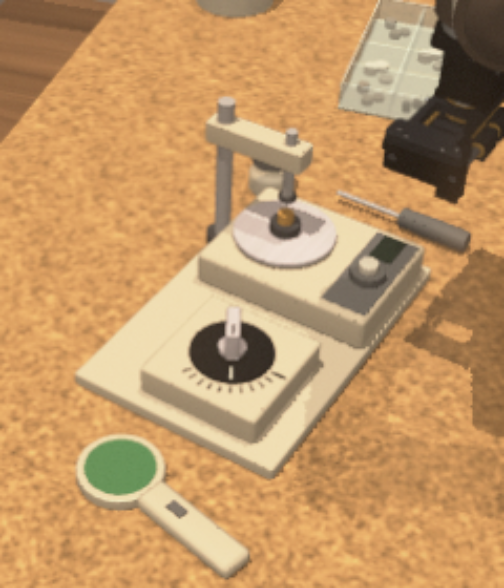

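View pics/w6.png

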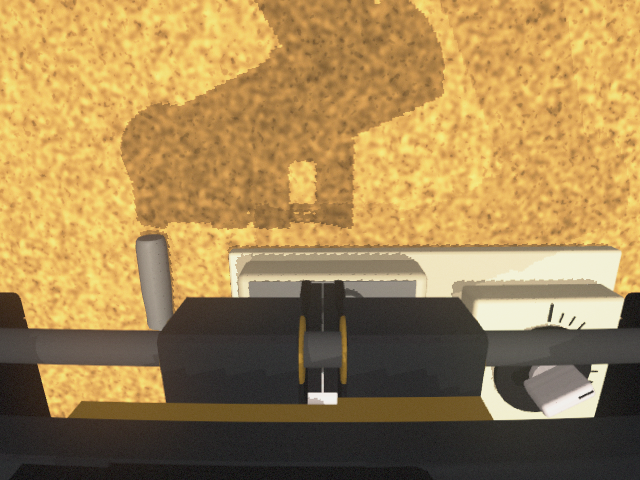

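The side view shows the key back up, the pointer still on the fifth tick, and the bystanders where they were. The arm is touching nothing.

```bash
python3 - <<'E'
from h import *
_,d,c=load('s31'); _,d0,_=load('side0'); _,d3,_=load('s30')
for u,v in((415,226),(417,227)): print(d[v,u],d0[v,u])
print(r.sign_off())
E
```

```text
1.2396284 1.2368542
1.2336539 1.2356125
the job is handed in; nothing more can be done
None
```

The tester is set up and handed in at about 26 s of the 72 s allowed.

- **Back to home:** The dial started at click 3. I turned it back in small steps, checking the pointer with the side camera, until it sat at the long home mark. The grip never lagged the dial by more than about 22°, and about 9° of that was left at the end stop.
- **Forward five:** I then turned it clockwise, watching each click go over. The grip was at most about 20° ahead of the dial. I took the remaining twist out before letting go.
- **Dial check:** After release, the wrist camera measured the pointer at 105.0° and the home mark at 165.0°, so 60° or five clicks. By eye it was also on the fifth tick.
- **Scale key:** I pressed it with closed fingers until it stopped at the bottom, about 5 mm down. The force peaked near 17 N. I then lifted clear, and the side view and depth readings (within 3 mm of the start) show it back up.
- **Bystanders:** In the last pictures the magnifier, jar and screwdriver look where they were at the start.

**Disagreements:**
- My side-camera readout gave 5.24 clicks at the end. It read progressively high as the dial turned, so I relied on the wrist camera and the tick count instead.
- Triangulating the heights gave values 4–9 mm below the depth readings or the stated heights for the skirt and the key. I used the depth readings, and contact with the key at about 77 mm matched them.

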